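Hang the incubator door back on its pins and shut it

TASK

The little incubator's door was taken off for cleaning and stands in the draining rack. Lift it out and hang it back: lower both hinge knuckles gently over the two hinge pins together, without letting the door drop, until it sits fully down on both. Then swing it shut until the roller catch holds it, and leave the tip box, bottle and tube rack where they are.

Things in the scene. Friction and masses are not known exactly. Their poses are not given: they have to be found in the camera images.
- incubator: White bench-top incubator, fixed: a box 240 deep (own x) x 200 wide (y) x 250 mm high, a pod 10 mm high on its roof. Origin: footprint centre. z up; open front (rim at x = -120.5 mm) faces own -x, roughly the robot's right (world -y). Its far edge, own -y side, carries two upright pins, one above the other on one axis at x = -128, y = -114 mm. Shut, the door's axes are parallel to its axes.
- pin_seat_low (a point): Foot of the lower pin, on the axis, on top of its bracket, 60 mm above the bench. The pin is 9 mm thick and stands 26 mm up from here, its top 8 mm tapering to 3 mm. The bracket is a steel disc 20 mm across, 6 mm thick, with an arm back to the incubator's side.
- pin_seat_high (a point): Foot of the upper pin, on the same axis, 185 mm above the bench; pin and bracket as the lower one. Nothing is above it.
- door: Loose lift-off door, about 0.45 kg: white framed window. Origin: on its hinge axis at the lower knuckle's underside. z up; y from hinge axis to free edge; x out of its inner face. Panel spans x -6..6, y 14..211, z -30..175 mm. Starts upright in the rack's middle slot, hinge edge roughly to world +y, inner face to the robot. Opens from shut by turning anticlockwise seen from above, to 100 degrees.
- knuckle_low (a point): Centre of the lower knuckle's bore at its underside (the door's origin). Each knuckle is a steel barrel 21 mm across, 20 mm high, with a 12 mm bore right through. With the door hung it sits on pin_seat_low. On the pins the door swings freely and stays about where it is left; the hinge play lets the free edge sag up to 5 mm.
- knuckle_high (a point): Centre of the upper knuckle's bore at its underside, 125 mm above knuckle_low. With the door hung it sits on pin_seat_high.
- door_top (a point): Middle of the door's top edge (door frame 0, 112.5, 175 mm), about above its centre of mass: pinch the door here from above, across its 12 mm thickness. The top 60 mm of both faces is clear of handle and striker. With the door hung it is 235 mm above the bench, 15 mm below the roof.
- door_edge (a point): Middle of the door's free edge (door frame 0, 211, 72.5 mm). With the door shut it lies at x = -128, y = 97, z = 132 mm in the incubator's frame; outward is -x. Near it are a black bow handle on the outer face (door y 190, z 35..105, out to x = -37 mm) and the steel striker on the inner face (y 184..194, z 64..81, out to x = 31 mm).
- catch (a joint): Spring roller inside the incubator's mouth, on the side away from the hinge: 0 m = out, up to 0.006 m = pushed into the wall. The door's striker rides over it in the last 13 mm of the free edge's travel. Pushing past takes about 4 N at the free edge; beyond the hump, about 6 mm from shut, it draws the door in and holds it with a few newtons.
- rack: Draining rack, fixed: white board 135 x 180 x 12 mm with rows of steel wire uprights 6 mm thick reaching 65 mm above the bench. Origin: centre of its underside. Its slots run along its own y; the middle slot, at x = 0, is 15 mm wide and holds the door, which stands on the board, its lower 53 mm between the wires.
- tip_box: Pipette tip box, loose, 84 x 122 x 64 mm. Origin: centre of its underside. Not to be moved.
- reagent_bottle: White plastic bottle, loose, 64 mm across, 115 mm high. Origin: centre of its underside. Not to be moved.
- tube_rack: Black tube rack, loose, 75 x 130 mm, 78 mm high with its tubes. Origin: centre of its underside. Not to be moved.

How it is judged (in metres and radians):
On the way:
1. the door hangs with both knuckles fully down on both pins, still standing open (horizontal distance between knuckle_low and pin_seat_low below 0.004 m and horizontal distance between knuckle_high and pin_seat_high below 0.004 m and z of knuckle_low in the frame of pin_seat_low below 0.004 m and z of knuckle_high in the frame of pin_seat_high below 0.004 m and x of door_edge in the frame of incubator below -0.16 m), for 0.2 s.
At the end, for the whole second after the job is handed in: Both knuckles are down on their pins (underside within 4 mm of the seat in height and 4 mm sideways), the door is shut (free edge within 6 mm of its shut position, inside the catch), at rest and let go (horizontal distance between knuckle_low and pin_seat_low below 0.004 m and horizontal distance between knuckle_high and pin_seat_high below 0.004 m and z of knuckle_low in the frame of pin_seat_low below 0.004 m and z of knuckle_high in the frame of pin_seat_high below 0.004 m and x of door_edge in the frame of incubator between -0.134 and -0.12 m and linear speed of door below 0.02 m/s); the robot touches nothing.
It fails at once if the door is dropped or flung: it moves faster than 0.45 m/s with no finger on it (linear speed of door above 0.45 m/s and contact force between the fingers and door below 0.2 N).
It fails at once if the tip box is pushed more than 30 mm or knocked over (distance of tip_box from where it was at the start of the episode above 0.03 m or angle between tip_box's own z axis and vertical above 0.5 rad).
It fails at once if the reagent bottle is pushed more than 30 mm or knocked over (distance of reagent_bottle from where it was at the start of the episode above 0.03 m or angle between reagent_bottle's own z axis and vertical above 0.5 rad).
It fails at once if the tube rack is pushed more than 30 mm or knocked over (distance of tube_rack from where it was at the start of the episode above 0.03 m or angle between tube_rack's own z axis and vertical above 0.5 rad).
It also fails if it takes over 64 s, if anything falls off the work surface, if the arm or the gripper's body presses on something with over 40 N, if the wrist force passes 120 N, or if a joint passes its speed limit or range.

ROBOT

A 6-joint arm with a two-finger parallel gripper is mounted at the origin on the work surface. World frame = base frame: x ahead of the robot, y to its left, z up, the work surface at z = 0. Lengths are in m, angles in degrees, forces in N, time in s.
With the tool pointing down it reaches from about 0.35 to 0.875 m from the base axis. Payload 4.2 kg.
Tool frame: the origin (TCP) lies midway between the tips of the shut fingers; the grasp point (between the pads) lies 19 mm behind it (robot.grip_point_offset is the distance from the TCP to the grasp point, in m); z points along the fingers, y is the line along which they close (so a half turn about z gives the same grasp; the last joint's range is limited). The gripper opens to 85 mm and grips with 20 to 120 N. Pads are 22 mm wide; open, the fingers measure 114 mm over their backs; the gripper's body (76 mm by 85 mm) begins 54 mm behind the grasp point. The pads swing forward as they close: fully open they stand 13 mm farther back than shut.
Start: joints at [-61.501, 22.042, 0.453, 0, -68.411, -14.817], TCP at [0.148, -0.607, 0.231] pointing down, gripper open.
Joint ranges: [-179.83, 179.83], [-69.29, 118.12], [-61.27, 80.66], [-181.25, 117.63], [-171.15, -9.14], [-177.46, 177.46]. Speed limits (degrees/s): [159.86, 159.86, 180, 180, 180, 180].

INTERFACE

Orientations are given as [roll, pitch, yaw] about the fixed x, y, z axes, in that order (R = Rz(yaw) Ry(pitch) Rx(roll)).
In Python, from cell import robot gives the robot as it stands.
- The arm moves only by the shell command python3 steer.py 'ROWS' [OPENING] [FORCE]. ROWS is a JSON object with one list for each field, all of the same length, 1 to 20, a row being the entries at one place: tx, ty, tz (the shift in m), twist (a turn about the tool's z in degrees); each row shifts and turns the commanded pose from where the row before left it, along the tool's axes as they then stand; what a row does not reach is not made up. A row lasts 1/8 s, in which the tool goes at most 0.0625 m and 10.7 degrees, less where a joint would pass 70% of its speed; a pose out of reach is approached as far as the arm can. OPENING is the opening from 0.0 (shut) to 1.0 (fully open), set as the command begins (- or left out keeps the last). The fingers move at their own pace and stop on an object; FORCE is the grip in N (left out, the last holds). Time passes only in rows, so rows that do not move let the fingers close. It prints the time, the measured TCP pose, the force, the opening and the grip force at its end. Input that does not fit is refused with a message, and nothing moves.
- robot.sense(): the state, without advancing time (a new reading comes with each control period).
- robot.camera(name): name is "scene" or "top" or "wrist"; returns a dict with "color" (384x512x3 uint8, blue, green, red), "vertical_fov" (degrees; the focal length in pixels is half the picture's height over the tangent of half this angle, whatever the lens; pixels are square), "cx", "cy" (the principal point, pixels), "eye" and "attitude" of the camera in the world. Camera axes: x right, y down, z forward; pixel columns grow to the right and rows downward; lengths in m; the calibration is good to about 2 mm. A picture is of the moment at which its call begins. There is no depth.
- robot.hand_in(): hands the job in; it is judged then, once.
The state is a dict: "time_s": time; "qpos": joint angles; "qvel": joint speeds; "tau": joint torques, N m; "ee_pos": TCP position; "tcp_rot": TCP orientation; "contact_force": force on the tool from outside, world axes, zero at the start; "torque": the same for the moment, N m; "gripper_width": opening from 0.0 (shut) to 1.0 (fully open); "grip_force": force on a finger pad.
Only numpy, scipy, OpenCV 4.12 (cv2) and the standard library are available. Lean on these libraries where they do the work, as an engineer would, in place of code of your own. Each camera call takes 0.05 s, during which the arm holds its last target. There are 200 camera calls.

## Working session

There is one attempt and no reset: what is moved stays moved. The work goes in short steps, Python scripts to look and compute and a shell command to move; the robot and the scene stay as the last step left them, time stands still between calls to the robot, and variables do not carry over. Pictures are saved under pics/ and viewed, at most 10 in all, crops included, and the job is handed in when it is done.

```bash
ls; mkdir -p pics
python3 - <<'E'
from cell import robot
import cv2,numpy as np
for n in ["scene","top"]:
    c=robot.camera(n); cv2.imwrite(f"pics/{n}0.png",cv2.resize(c["color"],None,fx=1.5,fy=1.5,interpolation=cv2.INTER_CUBIC)); cv2.imwrite(f"{n}0_raw.png",c["color"])
    print(n,c["vertical_fov"],c["cx"],c["cy"],c["eye"],c["attitude"])
s=robot.sense(); print(s)
E
```

```text
cell.py
pics
steer.py
scene 47.29472982536122 260.4058309809003 185.4209894342913 [ 1.03780152 -0.82748524  0.72446008] [-123.54887427    0.46202255   29.71054401]
top 50.4358556721515 256.2597721354737 190.72844163230855 [ 0.45555226 -0.07087568  1.16155144] [-171.2413852    -1.08557397  -89.29904242]
{'time_s': 0.1, 'qpos': array([-6.14991308e+01,  2.20871579e+01,  3.89033046e-01, -2.45579608e-02,
       -6.84126067e+01, -1.48164156e+01]), 'qvel': array([ 0.02663395, -0.16107759,  0.11356621,  0.13786141, -0.03091473,
        0.0308677 ]), 'tau': array([-7.71407449e-04, -3.93318844e+01,  1.88930833e+01,  4.19794813e+00,
       -2.53565406e-03, -1.35335092e-06]), 'ee_pos': array([ 0.14775087, -0.60675438,  0.23033423]), 'tcp_rot': array([ 1.79887113e+02, -6.25780079e-03, -1.66324598e+02]), 'contact_force': array([-1.11186901, -0.05886328, -0.09880746]), 'torque': array([-0.05872442,  0.01756743, -0.04748239]), 'grip_force': 0.0, 'gripper_width': 0.9992942306860982}
```

View pics/scene0.png

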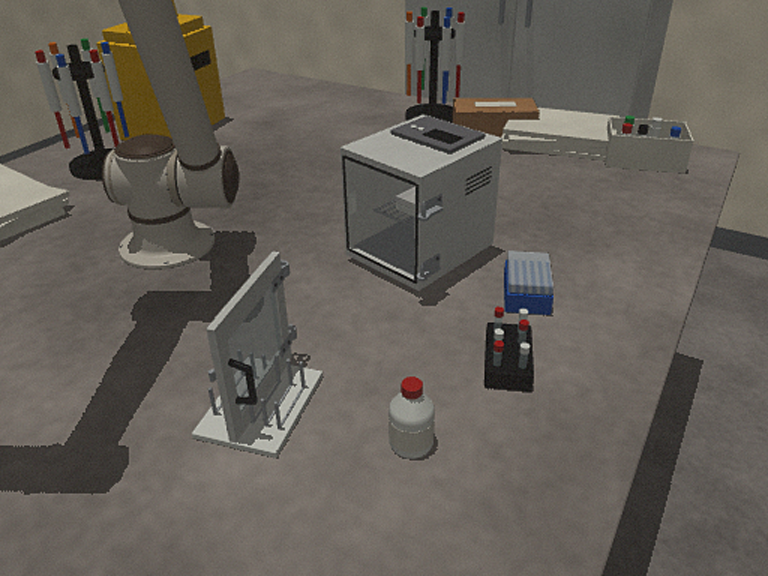

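View pics/top0.png

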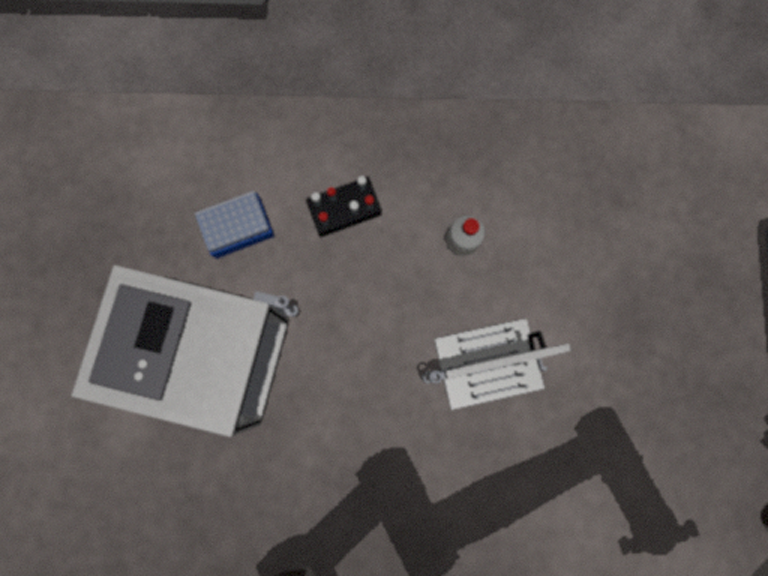

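```bash
cat > tile.py <<'E'
import cv2,numpy as np
def tile(specs,out):
    # specs: (img,x0,y0,scale) -> 400x300 tiles with tick labels, 2x2
    ts=[]
    for im,x0,y0,s in specs:
        w,h=400//s,300//s
        t=cv2.resize(im[y0:y0+h,x0:x0+w],(400,300),interpolation=cv2.INTER_CUBIC)
        t=cv2.convertScaleAbs(t,alpha=1.3)
        for u in range((x0+9)//10*10,x0+w,10): 
            cv2.line(t,(int((u-x0+.5)*s),0),(int((u-x0+.5)*s),5),(0,255,255),1)
            if u%20==0: cv2.putText(t,str(u),(int((u-x0)*s)-8,15),0,.35,(0,255,255),1)
        for v in range((y0+9)//10*10,y0+h,10):
            cv2.line(t,(0,int((v-y0+.5)*s)),(5,int((v-y0+.5)*s)),(0,255,255),1)
            if v%20==0: cv2.putText(t,str(v),(7,int((v-y0)*s)+4),0,.35,(0,255,255),1)
        ts.append(t)
    while len(ts)<4: ts.append(np.zeros_like(ts[0]))
    cv2.imwrite(out,np.vstack([np.hstack(ts[:2]),np.hstack(ts[2:])]))
E
python3 - <<'E'
import cv2
from tile import tile
s=cv2.imread("scene0_raw.png");t=cv2.imread("top0_raw.png")
tile([(t,270,200,3),(t,135,170,4),(s,115,150,3),(s,235,100,3)],"pics/c1.png")
E
```

```text
(no output)
```

View pics/c1.png

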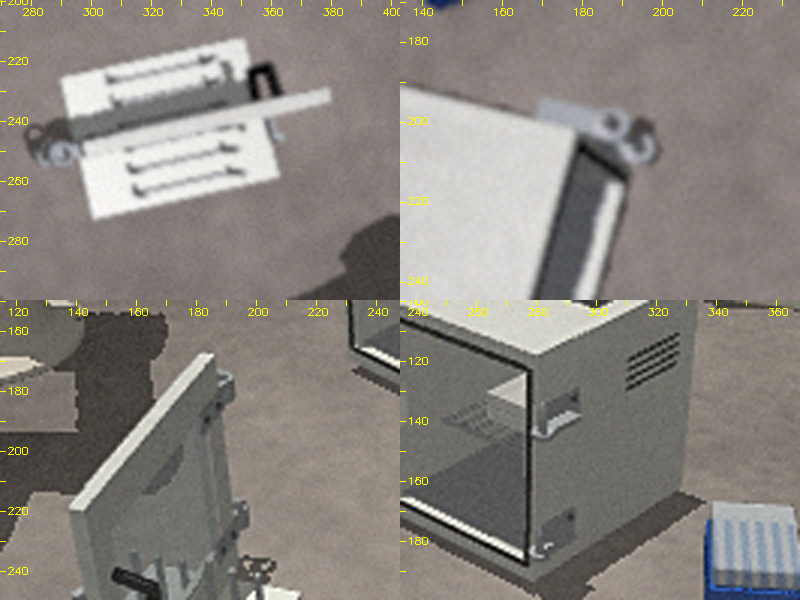

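```bash
cat > geo.py <<'E'
import numpy as np
from scipy.spatial.transform import Rotation as Ro
from scipy.optimize import least_squares
CAM={"scene":(47.29472982536122,260.4058309809003,185.4209894342913,[1.03780152,-0.82748524,0.72446008],[-123.54887427,0.46202255,29.71054401]),
"top":(50.4358556721515,256.2597721354737,190.72844163230855,[0.45555226,-0.07087568,1.16155144],[-171.2413852,-1.08557397,-89.29904242])}
def proj(cam,P):
    fov,cx,cy,eye,att=CAM[cam] if isinstance(cam,str) else cam
    f=192/np.tan(np.radians(fov/2))
    p=(np.atleast_2d(P)-eye)@Ro.from_euler("xyz",att,degrees=True).as_matrix()
    return np.c_[cx+f*p[:,0]/p[:,2],cy+f*p[:,1]/p[:,2]]
def place(pose,L):  # pose x,y,z,yaw_deg
    return np.atleast_2d(L)@Ro.from_euler("z",pose[3],degrees=True).as_matrix().T+np.array(pose[:3])
def fit(obs,p0,fixz=None):
    def full(p): return p if fixz is None else [p[0],p[1],fixz,p[2]]
    def r(p):
        q=full(p); return np.concatenate([proj(c,place(q,l))[0]-uv for c,l,uv in obs])
    x0=p0 if fixz is None else [p0[0],p0[1],p0[3]]
    s=least_squares(r,x0,x_scale=[.01]*(len(x0)-1)+[1.],loss="soft_l1")
    return np.round(full(s.x),4),np.round(r(s.x).reshape(-1,2),1)
E
python3 - <<'E'
from geo import *
h=lambda *a:np.array(a)/1.5-.17
I=[("top",(.12,-.1,.25),h(117,267)),("top",(-.12,-.1,.25),h(268,304)),("top",(-.12,.1,.25),h(233,436)),("top",(.12,.1,.25),h(74,397)),
("scene",(-.12,.1,.25),h(343,150)),("scene",(-.12,-.1,.25),h(418,180)),("scene",(.12,-.1,.25),h(500,138)),("scene",(-.12,-.1,0),h(418,282)),("scene",(-.12,.1,0),h(347,251)),("scene",(.12,-.1,0),h(495,243))]
for z in (None,0.): print(*fit(I,[.4,.35,0,70],z))
q,_=fit(I,[.4,.35,0,70],0.)
for z in (.06,.086,.185,.211):
  P=place(q,[-.128,-.114,z]); print(z,P.round(4),proj("top",P).round(1),proj("scene",P).round(1))
D=[("top",(0,.211,.175),(379.5,231.2)),("top",(0,.014,.175),(296.8,248.8)),("top",(0,0,.145),(288.5,250.5)),
("scene",(-.006,.211,.175),(115+90/3,150+209/3)),("scene",(.006,.211,.175),(115+72/3,150+205/3)),("scene",(-.006,.014,.175),(115+213/3,150+55/3)),("scene",(.006,.014,.175),(115+206/3,150+53/3)),("scene",(0,0,.145),(115+227/3,150+77/3))]
for z in (None,.042): print(*fit(D,[.45,-.1,.04,190],z))
E
```

```text
[ 4.97300e-01  2.26400e-01 -2.40000e-03  7.71188e+01] [[-1.6 -0.7]
 [ 0.5 -0.4]
 [-0.4  0.2]
 [-0.6 -0. ]
 [-3.  -1.3]
 [ 1.2 -1.2]
 [ 0.5  0.3]
 [-0.3 10.8]
 [-1.5  6.7]
 [-2.7  4.6]]
[ 0.4975  0.2255  0.     77.0924] [[-1.6 -1. ]
 [ 0.8 -0.6]
 [-0.2  0.3]
 [-0.7 -0.1]
 [-3.2 -2. ]
 [ 1.  -1.9]
 [ 0.5 -0.4]
 [-0.4 10.3]
 [-1.6  6.2]
 [-2.7  4.1]]
0.06 [[0.58   0.0753 0.06  ]] [[195.2 206.4]] [[280.4 183.5]]
0.086 [[0.58   0.0753 0.086 ]] [[193.9 205.3]] [[280.6 175.5]]
0.185 [[0.58   0.0753 0.185 ]] [[188.5 200.5]] [[281.2 143.3]]
0.211 [[0.58   0.0753 0.211 ]] [[186.9 199.1]] [[281.4 134.4]]
[ 4.651000e-01 -1.662000e-01  3.900000e-02  1.932459e+02] [[-1.7 -1.2]
 [-1.  -0.3]
 [ 0.1 -0.5]
 [-0.8  0.4]
 [-0.5  0.6]
 [ 1.5 -0.4]
 [-1.  -0.5]
 [-1.7 -0.1]]
[ 4.660000e-01 -1.677000e-01  4.200000e-02  1.935537e+02] [[-0.8 -2.1]
 [-0.2 -0.7]
 [ 0.9 -0.9]
 [-0.7 -0.2]
 [-0.4  0.1]
 [ 1.4 -1.2]
 [-1.2 -1.2]
 [-1.9 -0.8]]
```

```bash
cat > go.py <<'E'
import sys,numpy as np
from cell import robot
from scipy.spatial.transform import Rotation as Ro
def go(x,y,z,yaw=None):
    s=robot.sense(); R=Ro.from_euler("xyz",s["tcp_rot"],degrees=True).as_matrix()
    d=R.T@(np.array([x,y,z])-s["ee_pos"])
    t=0 if yaw is None else -((yaw-s["tcp_rot"][2]+180)%360-180)
    print("t",round(s["time_s"],2),"at",s["ee_pos"].round(4),s["tcp_rot"].round(2),"tool d",d.round(4),"turn",round(t,2))
if __name__=="__main__": go(*map(float,sys.argv[1:]))
E
python3 go.py .4917 -.2765 .31 -76.6
python3 - <<'E'
from cell import robot
c=robot.camera("wrist"); s=robot.sense()
from scipy.spatial.transform import Rotation as Ro
R=Ro.from_euler("xyz",s["tcp_rot"],degrees=True).as_matrix(); C=Ro.from_euler("xyz",c["attitude"],degrees=True).as_matrix()
print(c["vertical_fov"],c["cx"],c["cy"],R.T@(c["eye"]-s["ee_pos"]),(R.T@C).round(3))
E
```

```text
t 0.1 at [ 0.1478 -0.6068  0.2303] [ 1.7989e+02 -1.0000e-02 -1.6632e+02] tool d [-0.4123  0.2397 -0.0792] turn -89.72
69.05045040964994 254.07864324688214 187.8343144001067 [ 0.07905372 -0.00079047 -0.14199079] [[-0.    -0.951 -0.308]
 [ 1.     0.    -0.001]
 [ 0.001 -0.308  0.951]]
```

```bash
python3 steer.py '{"tx":[-0.051,-0.052,-0.051,-0.052,-0.051,-0.052,-0.051,-0.052,0,0,0,0,0,0,0,0,0,0],"ty":[0.03,0.03,0.03,0.03,0.03,0.03,0.03,0.03,0,0,0,0,0,0,0,0,0,0],"tz":[-0.01,-0.01,-0.01,-0.01,-0.01,-0.01,-0.01,-0.01,0,0,0,0,0,0,0,0,0,0],"twist":[0,0,0,0,0,0,0,0,-10,-10,-10,-10,-10,-10,-10,-10,-9.7,0]}' 1.0 30
python3 go.py .4917 -.2765 .31 -76.6
python3 - <<'E'
from cell import robot
import cv2,json
from tile import tile
w=robot.camera("wrist"); cv2.imwrite("w1_raw.png",w["color"])
print([w[k] if isinstance(w[k],float) else list(w[k]) for k in("vertical_fov","cx","cy","eye","attitude")])
cv2.imwrite("pics/w1.png",cv2.resize(w["color"],None,fx=1.5,fy=1.5,interpolation=cv2.INTER_CUBIC))
E
```

```text
time_s: 2.4
ee_pos: [0.4912, -0.2765, 0.311]
tcp_rot: [180.0, 0.0, -76.7]
contact_force: [0.4, 0.2, 0.3]
gripper_width: 1.001
grip_force: 0.0
t 2.4 at [ 0.4912 -0.2765  0.311 ] [ 1.7997e+02  3.0000e-02 -7.6730e+01] tool d [ 0.0001 -0.0005  0.001 ] turn -0.13
[69.05045040964994, 254.07864324688214, 187.8343144001067, [np.float64(0.5097630263455791), np.float64(-0.35435471925481615), np.float64(0.45302304964425394)], [np.float64(162.0462342173345), np.float64(-0.04803117339363547), np.float64(-166.73713967682693)]]
```

View pics/w1.png

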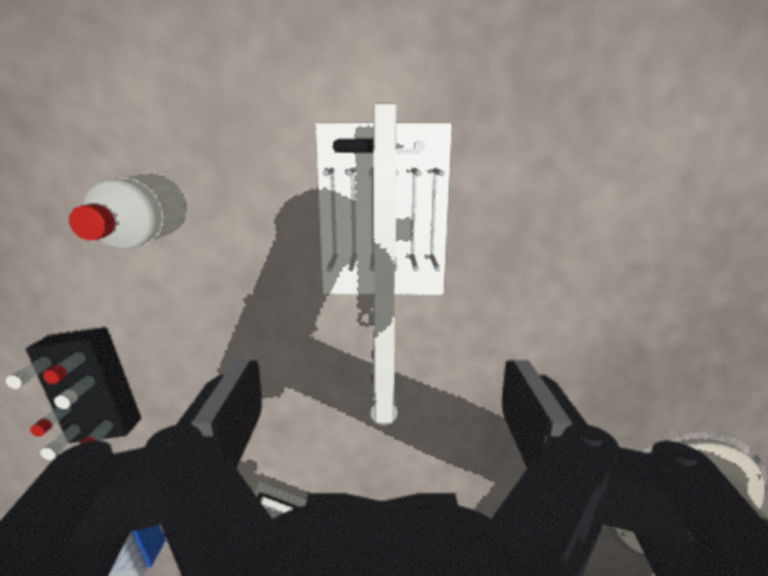

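Run:
```python
from geo import *
h=lambda *a:np.array(a)/1.5-.17
W=(69.05045040964994,254.07864324688214,187.8343144001067,[0.5097630263455791,-0.35435471925481615,0.45302304964425394],[162.0462342173345,-0.04803117339363547,-166.73713967682693])
D=[("top",(0,.211,.175),(379.5,231.2)),("top",(0,.014,.175),(296.8,248.8)),("top",(0,0,.145),(288.5,250.5)),
("scene",(-.006,.211,.175),(115+90/3,150+209/3)),("scene",(.006,.211,.175),(115+72/3,150+205/3)),("scene",(-.006,.014,.175),(115+213/3,150+55/3)),("scene",(.006,.014,.175),(115+206/3,150+53/3)),("scene",(0,0,.145),(115+227/3,150+77/3)),
(W,(-.006,.211,.175),h(375,104)),(W,(.006,.211,.175),h(397,104)),(W,(-.006,.014,.175),h(374.5,418)),(W,(.006,.014,.175),h(393.5,418))]
for o in (D,D[8:]):
  for z in (None,.042):
    q,r=fit(o,[.4655,-.167,.042,193.4],z); print(q,place(q,[0,.1125,.175]));print(r.T)
```

```text
[ 4.647000e-01 -1.699000e-01  3.830000e-02  1.930149e+02] [[ 0.4900355  -0.27951005  0.2133    ]]
[[-0.1  0.5  1.6 -2.7 -2.4  0.4 -2.2 -2.8 -0.4  0.   0.1 -0.7]
 [-0.6 -0.  -0.3  1.6  1.8  0.5  0.4  0.9  0.3  0.3  1.7  1.8]]
[ 4.64800e-01 -1.69800e-01  4.20000e-02  1.93007e+02] [[ 0.49012039 -0.27941354  0.217     ]]
[[ 0.4  0.7  1.8 -3.  -2.6  0.3 -2.3 -2.9 -0.6  0.1 -0.1 -0.8]
 [-0.7 -0.1 -0.4  0.   0.3 -0.9 -1.  -0.5 -0.1 -0.1  4.   4.1]]
[ 4.64400e-01 -1.70400e-01  3.61000e-02  1.93064e+02] [[ 0.48982942 -0.2799883   0.2111    ]]
[[-0.2  0.2  0.4 -0.4]
 [-0.   0.  -0.   0. ]]
[ 4.644000e-01 -1.704000e-01  4.200000e-02  1.930699e+02] [[ 0.48984071 -0.27998568  0.217     ]]
[[-0.3  0.4  0.3 -0.3]
 [-0.8 -0.7  3.7  3.7]]
```

```bash
python3 go.py .490 -.279 .18 -77; python3 steer.py '{"tx":[0.0025,0,0,0,0],"ty":[0.001,0,0,0,0],"tz":[0.03,0.05,0.05,0,0],"twist":[0.3,0,0,0,0]}' 1.0 30; python3 go.py .490 -.279 .18 -77
```

```text
t 2.45 at [ 0.4913 -0.2765  0.311 ] [ 1.7997e+02  2.0000e-02 -7.6780e+01] tool d [0.0022 0.0017 0.131 ] turn 0.22
time_s: 3.08
ee_pos: [0.4924, -0.2799, 0.1834]
tcp_rot: [-179.9, -0.1, -76.9]
contact_force: [0.7, 0.1, 1.0]
gripper_width: 0.996
grip_force: 0.0
t 3.08 at [ 0.4924 -0.2799  0.1834] [-1.7987e+02 -1.4000e-01 -7.6940e+01] tool d [-0.0015  0.0021  0.0034] turn 0.06
```

```bash
python3 steer.py '{"tx":[-0.0005,0],"ty":[0.002,0],"tz":[0.003,0],"twist":[0,0]}' && python3 steer.py '{"tx":[0,0,0,0,0,0,0,0],"ty":[0,0,0,0,0,0,0,0],"tz":[0,0,0,0,0,0,0,0],"twist":[0,0,0,0,0,0,0,0]}' 0.0 70; python3 -c "
from cell import robot;s=robot.sense();print(s['contact_force'],s['ee_pos'],s['tcp_rot'],s['torque'])"
```

```text
time_s: 3.32
ee_pos: [0.4894, -0.2794, 0.1797]
tcp_rot: [-179.9, -0.1, -76.9]
contact_force: [0.4, -1.0, 0.6]
gripper_width: 1.006
grip_force: 0.0
time_s: 4.32
ee_pos: [0.4892, -0.2794, 0.1785]
tcp_rot: [-180.0, -0.0, -76.9]
contact_force: [0.8, -1.6, 0.8]
gripper_width: 0.133
grip_force: 68.7
[ 0.77552458 -1.55108096  0.83169305] [ 0.48919562 -0.2793967   0.17846139] [-1.79967089e+02 -2.92137911e-02 -7.69177140e+01] [-0.38404528 -0.28792784 -0.01049396]
```

```bash
python3 steer.py '{"tx":[0,0,0,0,0,0,0,0,0,0],"ty":[0,0,0,0,0,0,0,0,0,0],"tz":[-0.005,-0.01,-0.012,-0.012,-0.012,-0.012,-0.012,-0.01,0,0],"twist":[0,0,0,0,0,0,0,0,0,0]}'; python3 go.py .5361 -.0281 .2635 -113; python3 -c "
from cell import robot;s=robot.sense();print(s['contact_force'],s['torque'])"
```

```text
time_s: 5.58
ee_pos: [0.4886, -0.279, 0.2628]
tcp_rot: [180.0, 0.1, -76.9]
contact_force: [0.6, -0.1, -4.5]
gripper_width: 0.131
grip_force: 68.5
t 5.58 at [ 0.4886 -0.279   0.2628] [ 1.7995e+02  5.0000e-02 -7.6920e+01] tool d [-0.2337 -0.103  -0.0006] turn 36.08
[ 0.56703077 -0.1308787  -4.46147198] [-0.00650912 -0.00412621 -0.07310372]
```

```bash
python3 steer.py '{"tx":[0,0,0,0,0,-0.02,-0.035,-0.035,-0.035,-0.035,-0.035,-0.03,-0.017,-0.008,0,0,0],"ty":[0,0,0,0,0,0.005,0.008,0.008,0.008,0.008,0.008,0.006,0.003,0,0,0,0],"tz":[0,0,0,0,0,0,0,0,0,0,0,0,0,0,0,0,0],"twist":[7,8,8,8,5,0,0,0,0,0,0,0,0,0,0,0,0]}'; python3 go.py .5361 -.0281 .2635 -113
python3 - <<'E'
from cell import robot
import cv2
from tile import tile
I={}
for n in("top","scene","wrist"):
    w=robot.camera(n); cv2.imwrite(n+"2_raw.png",w["color"]); I[n]=w["color"]
    print([float(w[k]) if isinstance(w[k],float) else [float(v) for v in w[k]] for k in("vertical_fov","cx","cy","eye","attitude")])
tile([(I["top"],150,175,4),(I["scene"],235,90,4),(I["scene"],235,140,4),(I["wrist"],120,180,2)],"pics/c2.png")
E
```

```text
time_s: 7.7
ee_pos: [0.5364, -0.0287, 0.2633]
tcp_rot: [180.0, -0.0, -113.0]
contact_force: [-0.1, -0.0, -4.4]
gripper_width: 0.136
grip_force: 68.5
t 7.7 at [ 0.5364 -0.0287  0.2633] [ 1.8000e+02 -1.0000e-02 -1.1298e+02] tool d [-0.0004  0.0005 -0.0002] turn 0.02
[50.4358556721515, 256.2597721354737, 190.72844163230855, [0.4555522592208025, -0.0708756784149283, 1.1615514382274328], [-171.24138520303856, -1.085573969828496, -89.29904241617234]]
[47.29472982536122, 260.4058309809003, 185.4209894342913, [1.0378015229827486, -0.8274852405825073, 0.7244600770945248], [-123.54887426924161, 0.4620225543220844, 29.710544005768686]]
[69.05045040964994, 254.07864324688214, 187.8343144001067, [0.5058383655684837, -0.102109675771387, 0.4054608134700711], [162.0755395060049, 0.016844838806503393, 157.02986104000055]]
```

View pics/c2.png

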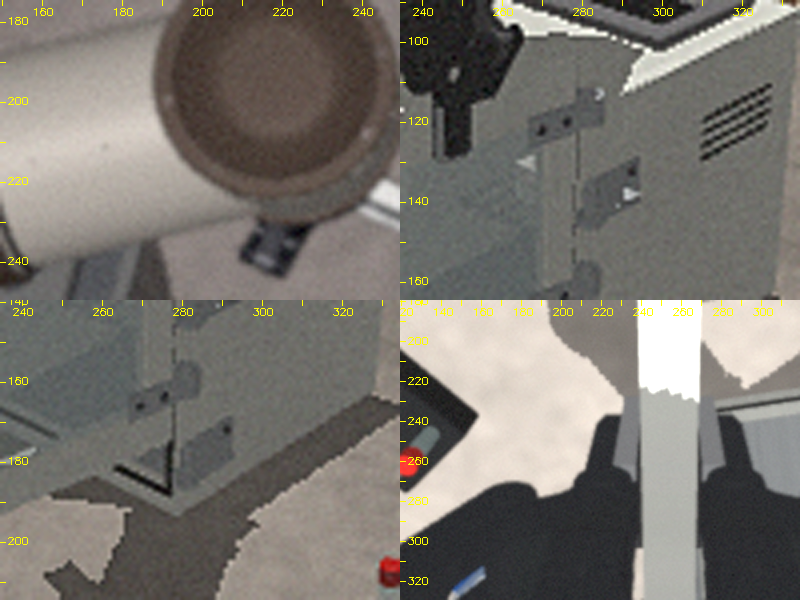

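```bash
python3 steer.py '{"tx":[0,0,0,-0.03,-0.035,-0.035,-0.035,-0.018,0,0],"ty":[-0.02,-0.03,-0.02,0,0,0,0,0,0,0],"tz":[0,0,0,0,0,0,0,0,0,0],"twist":[0,0,0,0,0,0,0,0,0,0]}'
python3 - <<'E'
from cell import robot
import cv2
w=robot.camera("wrist"); im=w["color"]; cv2.imwrite("w3_raw.png",im); s=robot.sense()
print([float(w[k]) if isinstance(w[k],float) else [float(v) for v in w[k]] for k in("vertical_fov","cx","cy","eye","attitude")],s["ee_pos"],s["tcp_rot"])
cv2.imwrite("pics/w3.png",cv2.convertScaleAbs(cv2.resize(im,None,fx=1.5,fy=1.5,interpolation=cv2.INTER_CUBIC),alpha=1.2))
E
```

```text
time_s: 9.1
ee_pos: [0.6602, 0.0849, 0.2633]
tcp_rot: [180.0, -0.0, -113.0]
contact_force: [-0.2, -0.8, -4.5]
gripper_width: 0.13
grip_force: 69.0
[69.05045040964994, 254.07864324688214, 187.8343144001067, [0.6297521493175833, 0.011265099139944041, 0.4054002515326716], [162.12217472506268, -0.015119502363700032, 157.04081773607402]] [0.66023258 0.08465884 0.26342532] [ 1.79985519e+02 -2.96434141e-02 -1.12974411e+02]
```

View pics/w3.png

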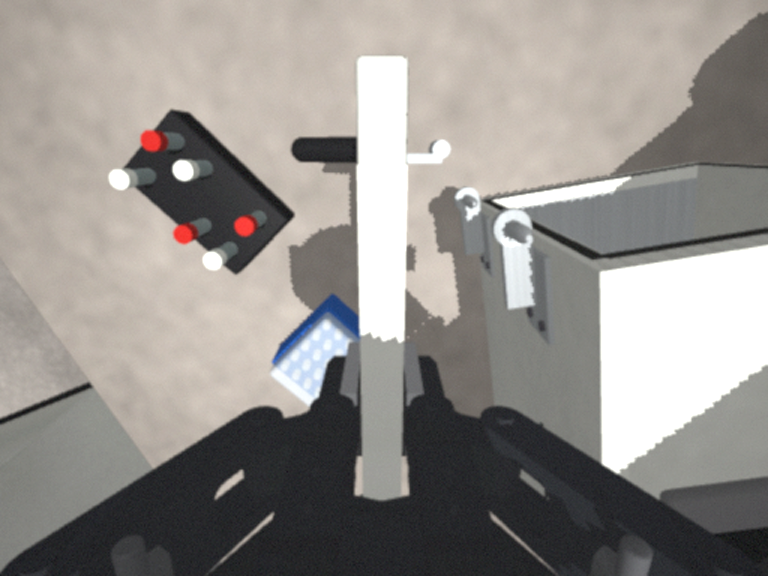

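Run:
```python
import cv2
from tile import tile
w=cv2.imread("w3_raw.png"); w=cv2.convertScaleAbs(w,alpha=.75)
tile([(w,295,118,8),(w,322,132,8),(w,230,25,6),(w,230,290,6)],"pics/c3.png")
```

```text
(no output)
```

View pics/c3.png

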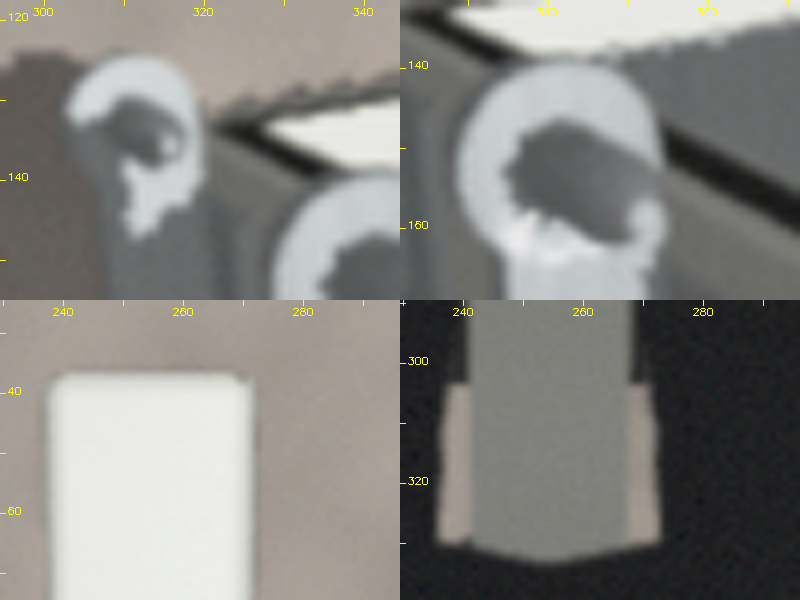

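Run:
```python
from geo import *
fov,cx,cy,eye,att=69.05045040964994,254.07864324688214,187.8343144001067,np.array([0.6297521493175833,0.011265099139944041,0.4054002515326716]),[162.12217472506268,-0.015119502363700032,157.04081773607402]
C=Ro.from_euler("xyz",att,degrees=True).as_matrix(); f=192/np.tan(np.radians(fov/2))
T=np.array([.66023,.08466,.26343]); R=Ro.from_euler("xyz",[179.986,-.03,-112.974],degrees=True).as_matrix()
def ray(u,v,z):
    d=C@[(u-cx)/f,(v-cy)/f,1]; return eye+d*(z-eye[2])/d[2]
def rp(n,u,v,z):
    P=ray(u,v,z); print(n,P.round(4),"tool",(R.T@(P-T)).round(4)); return P
h=rp("high",341.75,152,.185); l=rp("low",311.25,133,.06)
zt=.3019
a=rp("FL",237.8,36.5,zt);b=rp("FR",271.7,36.5,zt);c=rp("HL",241.2,320,zt);d=rp("HR",267.7,320,zt)
print("width",np.linalg.norm(a-b),np.linalg.norm(c-d))
ax=((c+d)-(a+b))/2; print("dir yaw of -y:",np.degrees(np.arctan2(ax[1],ax[0])), "door yaw",np.degrees(np.arctan2(-ax[1],-ax[0]))-90)
```

```text
high [0.5814 0.0764 0.185 ] tool [0.0383 0.0693 0.0785]
low [0.5813 0.0763 0.06  ] tool [0.0384 0.0694 0.2035]
FL [ 0.6271 -0.0086  0.3019] tool [ 0.0988 -0.006  -0.0384]
FR [ 0.6168 -0.0043  0.3019] tool [ 0.0988  0.0053 -0.0384]
HL [0.6731 0.0985 0.3019] tool [-0.0178 -0.0064 -0.0385]
HR [0.6619 0.1033 0.3019] tool [-0.0178  0.0057 -0.0385]
width 0.011242847912894956 0.01218742247195808
dir yaw of -y: 67.0153392359853 door yaw -202.98466076401473
```

```bash
python3 steer.py '{"tx":[0.02,0.035,0.035,0.035,0.0255,0,0,0,0,0,0,0,0,0,0],"ty":[0,0,0,0,0,0.02,0.03,0.02,0,0,0,0,0,0,0],"tz":[0,0,0,0,0,0,0,0,0,0,0.015,0.015,0.005,0,0],"twist":[0,0,0,0,0,0,0,0,0,0,0,0,0,0,0]}'
python3 go.py .53763 -.02703 .2284 -113
```

```text
time_s: 11.02
ee_pos: [0.538, -0.0256, 0.2287]
tcp_rot: [-179.9, 0.0, -112.9]
contact_force: [0.2, 0.1, -5.0]
gripper_width: 0.132
grip_force: 69.1
t 11.03 at [ 0.538  -0.0256  0.2287] [-1.7995e+02  2.0000e-02 -1.1291e+02] tool d [ 0.0014 -0.0002  0.0003] turn 0.09
```

```bash
python3 steer.py '{"tx":[0.0012,0,0,0,0,0],"ty":[0.0002,0,0,0,0,0],"tz":[0,0.003,0.003,0.002,0,0],"twist":[0,0,0,0,0,0]}'; python3 go.py .5373 -.0267 .16 -113;  python3 steer.py '{"tx":[0,0,0,0],"ty":[0,0,0,0],"tz":[0.002,0.002,0.001,0],"twist":[0,0,0,0]}'; python3 go.py .5373 -.0267 .196 -113
```

```text
time_s: 11.78
ee_pos: [0.537, -0.0267, 0.2204]
tcp_rot: [-180.0, 0.0, -112.9]
contact_force: [-0.1, -0.1, -5.6]
gripper_width: 0.127
grip_force: 69.1
t 11.78 at [ 0.537  -0.0267  0.2204] [-179.99    0.   -112.91] tool d [-0.0001 -0.0003  0.0604] turn 0.09
time_s: 12.28
ee_pos: [0.5368, -0.0267, 0.2152]
tcp_rot: [180.0, -0.0, -112.9]
contact_force: [0.1, -0.2, -5.3]
gripper_width: 0.129
grip_force: 69.2
t 12.28 at [ 0.5368 -0.0267  0.2152] [ 1.7999e+02 -1.0000e-02 -1.1292e+02] tool d [-0.0002 -0.0004  0.0192] turn 0.08
```

```bash
python3 steer.py '{"tx":[0,0,0,0,0,0],"ty":[0,0,0,0,0,0],"tz":[0.003,0.003,0.003,0.003,0,0],"twist":[0,0,0,0,0,0]}'; python3 steer.py '{"tx":[0,0,0,0,0],"ty":[0,0,0,0,0],"tz":[0.002,0.002,0.001,0,0],"twist":[0,0,0,0,0]}';python3 go.py .5373 -.0267 .196 -113
```

```text
time_s: 13.02
ee_pos: [0.537, -0.0266, 0.2034]
tcp_rot: [-180.0, 0.0, -112.9]
contact_force: [-0.4, -0.3, -3.6]
gripper_width: 0.129
grip_force: 69.1
time_s: 13.65
ee_pos: [0.5369, -0.0267, 0.1984]
tcp_rot: [-180.0, 0.0, -112.9]
contact_force: [0.1, 0.1, -4.9]
gripper_width: 0.134
grip_force: 69.2
t 13.65 at [ 0.5369 -0.0267  0.1984] [-179.99    0.   -112.92] tool d [-0.0001 -0.0003  0.0024] turn 0.08
```

```bash
for i in 1; do python3 steer.py '{"tx":[0,0,0,0],"ty":[0,0,0,0],"tz":[0.001,0.001,0,0],"twist":[0,0,0,0]}'; python3 steer.py '{"tx":[0,0,0,0],"ty":[0,0,0,0],"tz":[0.001,0.0005,0,0],"twist":[0,0,0,0]}'; done
python3 - <<'E'
from cell import robot
import cv2
from tile import tile
w=robot.camera("scene")["color"]
tile([(w,240,110,4),(w,240,150,4),(w,180,100,2)],"pics/c4.png")
E
```

```text
time_s: 14.15
ee_pos: [0.537, -0.0267, 0.1966]
tcp_rot: [-180.0, 0.0, -112.9]
contact_force: [-0.7, -0.7, -2.2]
gripper_width: 0.131
grip_force: 69.5
time_s: 14.65
ee_pos: [0.5372, -0.0269, 0.196]
tcp_rot: [-179.9, 0.0, -112.9]
contact_force: [-3.3, -1.8, 5.5]
gripper_width: 0.133
grip_force: 70.6
```

View pics/c4.png

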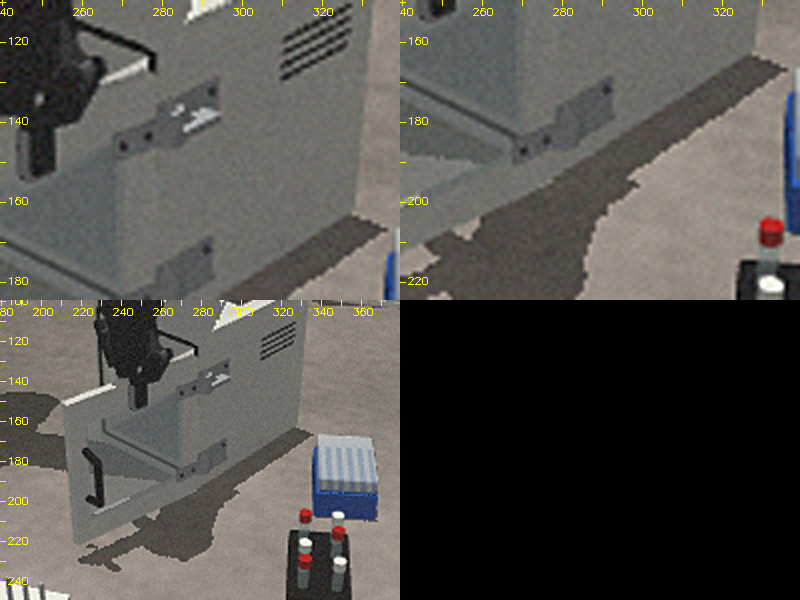

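```bash
python3 steer.py '{"tx":[0,0,0,0,0,0],"ty":[0,0,0,0,0,0],"tz":[0,0,0,0,0,0],"twist":[0,0,0,0,0,0]}' 0.5 && python3 steer.py '{"tx":[0,0,0,0,0,0],"ty":[0,0,0,0,0,0],"tz":[-0.01,-0.02,-0.02,-0.02,0,0],"twist":[0,0,0,0,0,0]}'
python3 - <<'E'
from cell import robot
import cv2
w=robot.camera("wrist"); im=w["color"]; cv2.imwrite("w5_raw.png",im); s=robot.sense()
print([float(w[k]) if isinstance(w[k],float) else [float(v) for v in w[k]] for k in("vertical_fov","cx","cy","eye","attitude")],s["ee_pos"],s["tcp_rot"])
cv2.imwrite("pics/w5.png",cv2.resize(im,None,fx=1.5,fy=1.5,interpolation=cv2.INTER_CUBIC))
E
```

```text
time_s: 15.45
ee_pos: [0.5369, -0.0266, 0.1948]
tcp_rot: [-180.0, 0.0, -112.9]
contact_force: [0.3, 0.3, -0.2]
gripper_width: 0.502
grip_force: 0.0
time_s: 16.2
ee_pos: [0.5364, -0.0266, 0.2643]
tcp_rot: [179.9, -0.0, -112.9]
contact_force: [0.6, 0.0, -0.3]
gripper_width: 0.5
grip_force: 0.0
[69.05045040964994, 254.07864324688214, 187.8343144001067, [0.5060115877103886, -0.10032883392896687, 0.4063644915448273], [162.08080076821162, -0.04035648842393363, 157.0665162700293]] [ 0.536303   -0.02667257  0.26390834] [ 1.79907321e+02 -3.93520554e-02 -1.12927628e+02]
```

View pics/w5.png

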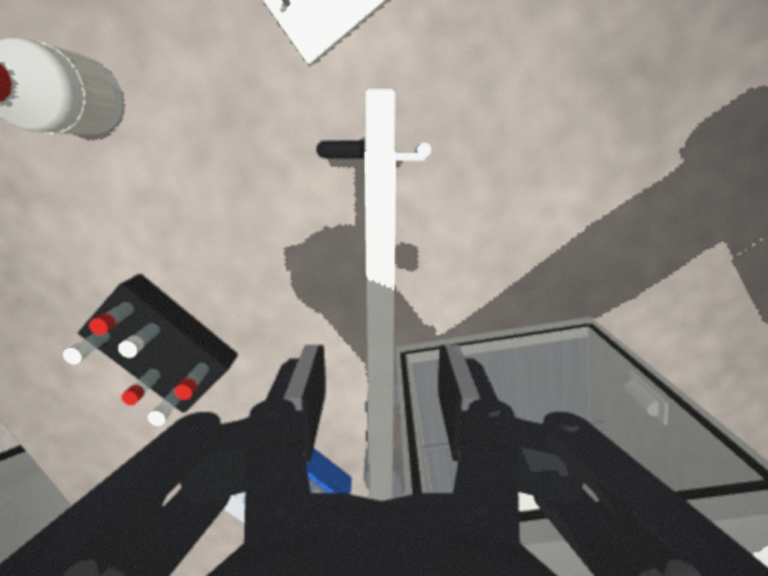

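```bash
python3 steer.py '{"tx":[0.025,0.03,0,0,0,0,0,0],"ty":[-0.025,-0.03,0,0,0,0,0,0],"tz":[0,0,0,0,0.02,0.03,0.018,0],"twist":[0,0,0,0,0,0,0,0]}' 0.0 30; python3 steer.py '{"tx":[0,0,0,0,0,0,0],"ty":[0.01,0.008,0.006,0.004,0.003,0.003,0],"tz":[0,0,0,0,0,0,0],"twist":[0,0,0,0,0,0,0]}'; python3 go.py .5814 .0764 .195 -113
```

```text
time_s: 17.25
ee_pos: [0.5648, -0.0978, 0.1954]
tcp_rot: [179.8, -0.1, -112.8]
contact_force: [0.1, 0.4, 0.8]
gripper_width: 0.001
grip_force: 0.0
time_s: 18.12
ee_pos: [0.5347, -0.0855, 0.1968]
tcp_rot: [180.0, -0.0, -112.9]
contact_force: [0.5, 0.8, 0.7]
gripper_width: 0.003
grip_force: 0.0
t 18.12 at [ 0.5347 -0.0855  0.1968] [ 179.99   -0.   -112.92] tool d [-0.1673  0.02    0.0018] turn 0.08
```

```bash
python3 steer.py '{"tx":[0.0006,0.0012,0.0012,0.0012,0.0012,0.0012,0.0012,0.0012,0.0012,0.0012,0.0012,0.0012,0.0006,0],"ty":[0.0075,0.0145,0.0145,0.0145,0.0145,0.0145,0.0145,0.0145,0.0145,0.0145,0.0145,0.0145,0.0075,0],"tz":[0,0,0,0,0,0,0,0,0,0,0,0,0,0],"twist":[2.5,5,5,5,5,5,5,5,5,5,5,5,2.5,0]}'; python3 go.py .5814 .0764 .195 -193
```

```text
time_s: 19.88
ee_pos: [0.4183, 0.0347, 0.1969]
tcp_rot: [180.0, 0.0, -172.8]
contact_force: [0.4, 0.9, 0.1]
gripper_width: 0.004
grip_force: 0.0
t 19.88 at [0.4183 0.0347 0.1969] [ 1.8000e+02  2.0000e-02 -1.7283e+02] tool d [-0.167  0.021  0.002] turn 20.17
```

```bash
python3 steer.py '{"tx":[0.0007,0.0007,0.0007,0.0007,0.0007,0.0007,0],"ty":[0.0073,0.0073,0.0073,0.0073,0.0073,0.0073,0],"tz":[0,0,0,0,0,0,0],"twist":[2.5,2.5,2.5,2.5,2.5,2.5,0]}'; python3 go.py .5814 .0764 .195 -193;python3 steer.py '{"tx":[0.0004,0.0004,0.0004,0.0004,0,0],"ty":[0.004,0.004,0.004,0.003,0,0],"tz":[0,0,0,0,0,0],"twist":[1.3,1.3,1.3,1.1,0,0]}';python3 go.py .5814 .0764 .195 -193
```

```text
time_s: 20.75
ee_pos: [0.4136, 0.078, 0.1968]
tcp_rot: [-180.0, 0.0, 172.2]
contact_force: [-0.4, 0.1, -0.1]
gripper_width: -0.002
grip_force: 0.0
t 20.75 at [0.4136 0.078  0.1968] [-180.      0.    172.16] tool d [-0.1664  0.0213  0.0018] turn 5.16
time_s: 21.5
ee_pos: [0.412, 0.0879, 0.1971]
tcp_rot: [-179.4, -0.2, 167.0]
contact_force: [-2.9, -19.0, 8.4]
gripper_width: 0.004
grip_force: 1.3
t 21.5 at [0.412  0.0879 0.1971] [-179.36   -0.22  166.98] tool d [-0.1677  0.0269  0.0011] turn -0.02
```

Run:
```python
from cell import robot
import cv2
from tile import tile
I={}
for n in("top","scene","wrist"):
    w=robot.camera(n); cv2.imwrite(n+"6_raw.png",w["color"]); I[n]=w["color"]
    if n=="wrist": print([float(w[k]) if isinstance(w[k],float) else [float(v) for v in w[k]] for k in("vertical_fov","cx","cy","eye","attitude")])
print(robot.sense()["contact_force"])
tile([(I["scene"],210,80,4),(I["scene"],210,130,4),(I["wrist"],190,0,2),(I["wrist"],156,130,2)],"pics/c6.png")
```

```text
[69.05045040964994, 254.07864324688214, 187.8343144001067, [0.33605869498942115, 0.10640485035660588, 0.3394660306695588], [162.23522339471262, 0.6863207628148191, 76.9794404968204]]
[ -1.83168474 -19.1570643    7.76520821]
```

View pics/c6.png

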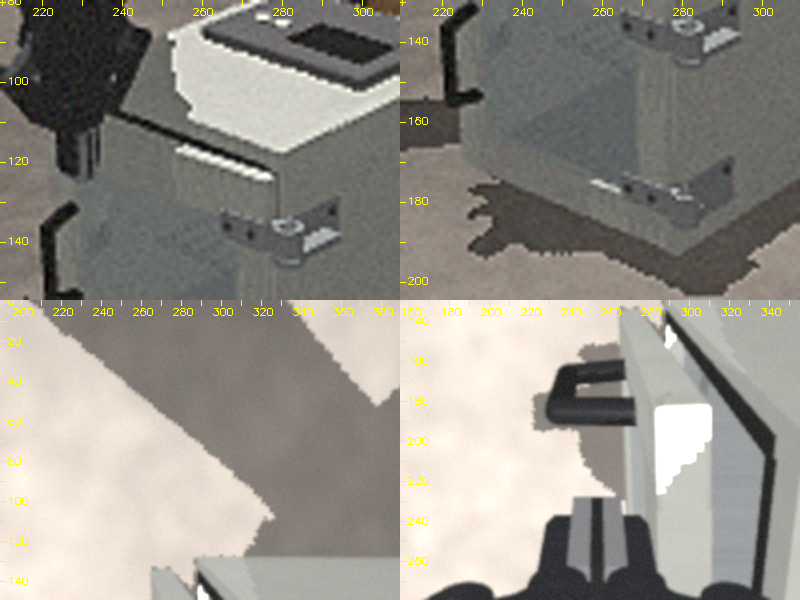

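Run:
```python
from geo import *
fov,cx,cy,eye,att=69.05045040964994,254.07864324688214,187.8343144001067,np.array([0.33605869498942115,0.10640485035660588,0.3394660306695588]),[162.23522339471262,0.6863207628148191,76.9794404968204]
C=Ro.from_euler("xyz",att,degrees=True).as_matrix(); f=192/np.tan(np.radians(fov/2))
def ray(u,v,z):
    d=C@[(u-cx)/f,(v-cy)/f,1]; return eye+d*(z-eye[2])/d[2]
a,b=ray(283,182,.235),ray(311,182,.235); m=(a+b)/2-[.5814,.0764,0]
print(a,b,np.linalg.norm(a-b),"len",np.hypot(*m[:2]),"door yaw",np.degrees(np.arctan2(m[1],m[0]))-90)
for u,v in((343,200),(337,260)): print("rim roof",ray(u,v,.25))
```

```text
[0.36855945 0.109181   0.235     ] [0.37097552 0.11980128 0.235     ] 0.010891632276166515 len 0.215033152708379 door yaw 79.79673855734464
rim roof [0.37467724 0.12740904 0.25      ]
rim roof [0.39745073 0.12222172 0.25      ]
```

```bash
python3 steer.py '{"tx":[0,0,0,0,0],"ty":[0.001,0.001,0.001,0.001,0],"tz":[0,0,0,0,0],"twist":[0,0,0,0,0]}'; python3 go.py .5814 .0764 .195 167; python3 -c "
from cell import robot;s=robot.sense();print(s['contact_force'],s['torque'],s['qpos'])"
```

```text
time_s: 22.28
ee_pos: [0.4117, 0.088, 0.1973]
tcp_rot: [-178.9, -0.3, 166.9]
contact_force: [-0.2, -33.9, 12.4]
gripper_width: -0.001
grip_force: 1.2
t 22.27 at [0.4117 0.088  0.1973] [-178.9    -0.31  166.91] tool d [-0.1679  0.0272  0.0009] turn -0.09
[ -0.18135725 -33.94812172  12.44862982] [-7.82209643e+00  4.95187567e-03 -2.25822622e-01] [  34.75569595    4.02321481  -29.11236445    0.5987786   -57.89256021
 -138.16556376]
```

```bash
python3 steer.py '{"tx":[0,0,0,0,0,0,0,0],"ty":[-0.01,-0.01,0,0,0,0.008,0.006,0],"tz":[0,0,-0.013,-0.013,0,0,0,0],"twist":[0,0,0,0,0,0,0,0]}'; python3 go.py .5814 .0764 .223 167; python3 steer.py '{"tx":[0,0,0,0,0,0],"ty":[0.002,0.002,0.002,0.002,0,0],"tz":[0,0,0,0,0,0],"twist":[0,0,0,0,0,0]}'; python3 go.py .5814 .0764 .223 167
```

```text
time_s: 23.28
ee_pos: [0.4138, 0.0915, 0.2224]
tcp_rot: [-180.0, -0.0, 167.1]
contact_force: [-0.4, -1.7, 1.9]
gripper_width: 0.001
grip_force: 0.4
t 23.27 at [0.4138 0.0915 0.2224] [-1.7997e+02 -4.0000e-02  1.6712e+02] tool d [-0.1667  0.0226 -0.0007] turn 0.12
time_s: 24.02
ee_pos: [0.4157, 0.0988, 0.2228]
tcp_rot: [180.0, 0.0, 167.1]
contact_force: [0.6, -1.3, -0.6]
gripper_width: -0.001
grip_force: 0.3
t 24.02 at [0.4157 0.0988 0.2228] [180.     0.   167.08] tool d [-0.1665  0.0152 -0.0002] turn 0.08
```

```bash
python3 steer.py '{"tx":[0,0,0],"ty":[0.002,0,0],"tz":[0,0,0],"twist":[0,0,0]}'|grep -E "ee|force"; python3 steer.py '{"tx":[0,0,0],"ty":[0.002,0,0],"tz":[0,0,0],"twist":[0,0,0]}'|grep -E "ee|force";  python3 go.py .5814 .0764 .223 167
python3 - <<'E'
from cell import robot
import cv2
w=robot.camera("wrist"); cv2.imwrite("w7_raw.png",w["color"])
print([float(w[k]) if isinstance(w[k],float) else [float(v) for v in w[k]] for k in("vertical_fov","cx","cy","eye","attitude")])
g=cv2.cvtColor(w["color"],cv2.COLOR_BGR2GRAY)
for r in (190,200,205,210): print(r,g[r,230:350:2].tolist())
E
```

```text
ee_pos: [0.4157, 0.0993, 0.2228]
contact_force: [1.2, -6.3, 0.4]
grip_force: 2.8
ee_pos: [0.4157, 0.0995, 0.2228]
contact_force: [1.2, -11.6, 1.0]
grip_force: 5.3
t 24.77 at [0.4157 0.0995 0.2228] [-1.7957e+02 -7.0000e-02  1.6706e+02] tool d [-0.1667  0.0146 -0.0006] turn 0.06
[69.05045040964994, 254.07864324688214, 187.8343144001067, [0.33929652416874045, 0.11747529026179926, 0.36496239074624265], [162.09289290982798, 0.4844656326679776, 77.05592846592533]]
190 [95, 140, 152, 156, 144, 153, 153, 144, 98, 95, 97, 96, 95, 94, 94, 93, 94, 113, 135, 121, 121, 119, 119, 121, 193, 235, 239, 238, 238, 238, 237, 238, 236, 210, 137, 104, 39, 104, 113, 145, 219, 143, 138, 138, 140, 139, 138, 138, 137, 141, 138, 138, 138, 140, 136, 138, 136, 136, 136, 137]
200 [165, 167, 168, 170, 169, 169, 166, 167, 141, 93, 93, 95, 93, 95, 96, 93, 93, 117, 135, 122, 122, 118, 115, 121, 215, 236, 238, 235, 212, 139, 138, 139, 136, 139, 132, 56, 57, 114, 112, 124, 138, 138, 139, 137, 139, 138, 138, 139, 139, 138, 139, 139, 138, 139, 138, 137, 139, 136, 136, 136]
205 [168, 171, 173, 174, 171, 171, 172, 169, 167, 107, 96, 97, 98, 93, 94, 94, 94, 118, 134, 122, 123, 118, 111, 120, 215, 221, 195, 141, 140, 140, 140, 138, 139, 139, 130, 46, 69, 111, 113, 129, 137, 139, 138, 138, 138, 140, 139, 139, 141, 140, 139, 142, 140, 141, 140, 140, 139, 137, 138, 138]
210 [172, 172, 173, 172, 170, 169, 168, 168, 169, 169, 168, 109, 98, 95, 94, 94, 95, 120, 132, 124, 120, 115, 111, 117, 136, 138, 140, 139, 136, 138, 137, 141, 139, 136, 126, 42, 82, 113, 115, 133, 140, 138, 140, 138, 137, 138, 136, 138, 139, 137, 139, 140, 139, 139, 140, 140, 138, 140, 138, 137]
```

```bash
cat > chk.py <<'E'
from geo import *
def own(cam,u,v,z,yaw=77.1):
    fov,cx,cy,eye,att=cam; eye=np.array(eye)
    C=Ro.from_euler("xyz",att,degrees=True).as_matrix(); f=192/np.tan(np.radians(fov/2))
    d=C@[(u-cx)/f,(v-cy)/f,1]; P=eye+d*(z-eye[2])/d[2]
    return P.round(4),((P-[.5814,.0764,0])@Ro.from_euler("z",yaw,degrees=True).as_matrix()+[-.128,-.114,0]).round(4)
E
python3 - <<'E'
from chk import *
W=(69.05045040964994,254.07864324688214,187.8343144001067,[0.33929652416874045,0.11747529026179926,0.36496239074624265],[162.09289290982798,0.4844656326679776,77.05592846592533])
for u,v in((277.5,200),(299,200),(277.5,190)): print(own(W,u,v,.235))
E
python3 steer.py '{"tx":[0,0,0,0,0,0,0,0,0],"ty":[-0.005,-0.01,-0.02,-0.02,0,0,0,0,0],"tz":[0,0,0,-0.01,-0.03,-0.03,0,0,0],"twist":[0,0,0,0,0,0,0,0,0]}'
python3 - <<'E'
from cell import robot
from chk import *
import cv2
w=robot.camera("wrist"); cv2.imwrite("w8_raw.png",w["color"])
print([float(w[k]) if isinstance(w[k],float) else [float(v) for v in w[k]] for k in("vertical_fov","cx","cy","eye","attitude")])
W=[w[k] for k in("vertical_fov","cx","cy","eye","attitude")]
# predicted pixels if shut: outer/inner top edge
L=lambda x,y,z: place([.5814,.0764,0,77.1],[x,y,z])
for y in (.211,.16): print([proj(W,L(x,y,.235)).round(1).tolist() for x in(-.006,.006)], proj(W,L(.008,y,.25)).round(1))
g=cv2.cvtColor(w["color"],cv2.COLOR_BGR2GRAY)
for y in(.2,.17):
    u,v=proj(W,L(0,y,.235))[0]; r=int(round(v)); print(r,round(u,1),int(u)-25,g[r,int(u)-25:int(u)+35].tolist())
E
```

```text
(array([0.3887, 0.1169, 0.235 ]), array([-0.1315,  0.0828,  0.235 ]))
(array([0.3911, 0.1273, 0.235 ]), array([-0.1209,  0.0829,  0.235 ]))
(array([0.3836, 0.1179, 0.235 ]), array([-0.1317,  0.0881,  0.235 ]))
time_s: 25.95
ee_pos: [0.4037, 0.0488, 0.2918]
tcp_rot: [-179.9, -0.1, 167.1]
contact_force: [0.0, -0.1, -0.7]
gripper_width: -0.003
grip_force: 0.0
[69.05045040964994, 254.07864324688214, 187.8343144001067, [0.32711088984079356, 0.06578758636248881, 0.43406307140113914], [162.11789397290153, 0.11557687117295276, 77.06560106013683]]
[[[340.0, 148.3]], [[356.8, 148.3]]] [[367.6 152.2]]
[[[333.8, 214.1]], [[349.3, 214.1]]] [[358.8 222.3]]
163 346.8 321 [107, 109, 109, 110, 113, 110, 113, 112, 112, 111, 111, 111, 110, 110, 110, 109, 111, 111, 112, 122, 132, 136, 136, 137, 136, 136, 137, 136, 137, 136, 134, 135, 135, 134, 112, 65, 26, 35, 64, 95, 108, 112, 110, 112, 113, 113, 125, 135, 137, 136, 135, 134, 136, 137, 135, 136, 135, 135, 137, 138]
202 342.8 317 [111, 109, 108, 111, 108, 110, 111, 110, 109, 111, 111, 110, 112, 111, 111, 113, 110, 111, 112, 124, 136, 136, 138, 136, 136, 137, 136, 136, 137, 136, 137, 137, 134, 123, 91, 42, 31, 56, 89, 110, 110, 111, 112, 113, 115, 126, 135, 135, 136, 136, 136, 136, 136, 133, 136, 136, 137, 134, 136, 134]
```

```bash
python3 -c "
from cell import robot;print(robot.hand_in())"
```

```text
the job is handed in; nothing more can be done
None
```

The door is back on both hinge pins and shut to the catch, and I handed the job in; the final wrist view shows it parallel to the rim within about 1 mm of shut and staying there once I backed off, but no verdict was returned. On the way shut, the gripper briefly jammed, apparently on the roof edge. That showed about 34 N at the wrist (the limit on the gripper's body is 40 N), so I backed off and pushed again from higher up.

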